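# Click the chip carriage home and hold its cover plate over the screw holes

## Robot

A 6-joint arm with a two-finger parallel gripper is mounted at the origin on a cart in front of the work surface, level with it; the furniture and walls round the work are solid. World frame = base frame: x ahead of the robot, y to its left, z up, the work surface at z = 0. Lengths are in m, angles in rad, forces in N, time in s.
With the tool pointing down it reaches from about 0.35 to 1 m from the base axis. Payload 7.1 kg.
Tool frame: the origin (TCP) lies on the centre line of the jaws, within the pads' length; the fingertips stand 14 mm ahead of it and the grasp point (between the pads) lies 5 mm behind it (manip.tip_extent is the distance from the TCP to the fingertips, in m); z points along the fingers, x is the direction in which the jaws open and shut, and the axes are right-handed (so a half turn about z gives the same grasp; the last joint's range is limited). The gripper opens to 85 mm and grips with 20 to 120 N. Pads are 22 mm wide; open, the fingers measure 114 mm over their backs; the gripper's body (76 mm by 85 mm) begins 54 mm behind the grasp point. The pads swing forward as they close: fully open they stand 13 mm farther back than shut.
Start: joints at [-1.28, 0.423, 1.63, -0, 1.089, -0.019], TCP at [0.191, -0.595, 0.245] pointing down, gripper open.
Joint ranges: [-3, 3], [-0.9, 2.11], [0.09, 2.58], [-1.31, 4.45], [0.11, 2.69], [-2.54, 2.54]. Speed limits (rad/s): [2.39, 2.39, 3.01, 3.14, 3.14, 3.14].

## Interface

Orientations are given as a unit quaternion [w, x, y, z].
In Python, from plant import observe, eyes, ticket, manip gives the robot as it stands.
- The arm moves only by the shell command python3 -m inch 'ROWS' [FORCE]. ROWS is JSON, a list of rows, each a list of 7 numbers: the finger opening in mm, from 0 to 85.4, then the shift along the tool's x, y, z in mm, then the turn, a rotation vector about the tool's x, y, z in degrees. A call has 1 to 5 rows; each row is the pose to reach, as a shift and turn from the pose commanded when the call began, along the tool's axes at that moment; what a row does not reach only later rows make up. A row lasts 1/8 s, in which the tool goes at most 62.5 mm and 10.7 degrees, less where a joint would pass 70% of its speed; a pose out of reach is approached as far as the arm can. A call with a gripper value outside its range is refused whole. The fingers move at their own pace and stop on an object; FORCE is the grip in N (left out, the last holds). Time passes only in rows, so rows that repeat a pose let the fingers close. It gives the time, the measured TCP pose, the force and the opening at its end, in the units of the state.
- observe(): the state, without advancing time (a new reading comes with each control period).
- eyes.snapshot(name): name is "side" or "top"; returns a dict with "image" (480x640x3 uint8, red, green, blue), "fx", "fy", "cx", "cy" (pixels), "cam_to_world" (4x4, takes a point from camera to world coordinates). Camera axes: x right, y down, z forward; pixel columns grow to the right and rows downward; lengths in m; the calibration is good to about 2 mm. A picture is of the moment at which its call begins. There is no depth.
- ticket.close_job(): hands the job in, once; it reports no verdict.
The state is a dict: "clock": time; "joint_pos": joint angles; "dq": joint speeds; "joint_torque": joint torques, N m; "eef_pos": TCP position; "tcp_rot": TCP orientation; "ft_force": force on the tool from outside, world axes, zero at the start; "wrist_torque": the same for the moment, N m; "width": opening from 0.0 (shut) to 1.0 (fully open).
Only numpy, scipy, OpenCV 4.12 (cv2) and the standard library are available. Lean on these libraries where they do the work, as an engineer would, in place of code of your own. Each camera call takes 0.05 s, during which the arm holds its last target.

## Task

Push the blue chip carriage with the orange lug along its slide, away from you, until the spring detent clicks it home. Then pick up the aluminium cover plate with the black handle and hold it level about one centimetre above the carriage without resting on it, its four holes lined up (either way round) so that each threaded hole below shows wholly inside a plate hole, ready for a colleague to start the screws. Finish while still holding the plate there, do not set it down or let go, and leave everything else on the worktop where it is.

Things in the scene. Friction and masses are not known exactly. Their poses are not given: they have to be found in the camera images.
- fixture: Slide fixture fixed on the worktop: aluminium base, x -100 to +86, y +-50 mm of its origin (at worktop level), 28 mm high, dark rails to 42 mm, dark end stop at the +x end (44 mm high), detent housing with black knob out to y -93 mm (55 mm high). +x is the direction in which the carriage is pushed home: away from the robot, turned up to 0.3 rad; z up. It cannot move.
- carriage (a joint): Travel in m of the blue carriage along the fixture's +x, 0 to 0.050; starts between 0 and 0.015. Dry friction about 1 N; from about 0.033 a sprung ball resists with up to about 6 N; past 0.043 the ball drives the carriage on by itself to the stop at 0.050 (home) and holds it there.
- deck (a point): Centre of the blue carriage's flat top face (104 mm along x by 80 mm along y), 50 mm above the worktop, axes as the fixture's. It lies on the fixture's centre line at fixture x = -30 mm + travel. A small glass chip on a black gasket (1 mm high) lies in the middle of the face.
- lug (a point): Top centre of the rear (-x) face of the orange push lug, the upright tab at the carriage's rear end: 13 mm thick towards +x, 44 mm wide along y, top 85 mm above the worktop and 35 mm above the carriage's top face. Free space behind it (-x). At travel 0 this face is at fixture x = -96 mm. Axes as the fixture's.
- cover: Loose aluminium plate 100 (x) x 76 (y) x 6 mm, 0.15 to 0.31 kg, flat on the worktop, turned up to 0.5 rad. Origin: centre of its underside, z up. Black bridge handle on its middle: bar 60 mm long along x, 14 mm wide (y), 25 to 41 mm above the underside, legs at x = +-25 mm; centre of mass in the middle. Four 14 mm through holes at x +-40, y +-28 mm. It fits either way round.
- hole0 (a point): Centre of the cover's 14 mm hole at x = 40, y = 28 mm of the cover, at the underside.
- thread0 (a point): Centre of the carriage's 6 mm threaded hole at x = 40, y = 28 mm from the middle of its top face (four of them at +-40, +-28 mm), at the level of the top face.
- hole2 (a point): Centre of the cover's 14 mm hole at x = -40, y = -28 mm of the cover, at the underside.
- thread2 (a point): Centre of the carriage's 6 mm threaded hole at x = -40, y = -28 mm from the middle of its top face (four of them at +-40, +-28 mm), at the level of the top face.
- pen_pot_1: Yellow pot of pens, 88 x 78 x 152 mm; a bystander, leave it alone. Origin at its underside.
- blue_top: Small clear bottle with a blue cap, 44 mm across, 85 mm high; a bystander, leave it alone. Origin at its underside.
- vial_amber: Amber vial with a black cap, 32 mm across, 62 mm high; a bystander, leave it alone. Origin at its underside.
- vial_white: Clear vial with a white cap, 30 mm across, 68 mm high; a bystander, leave it alone. Origin at its underside.
- lab_timer: Pale lab timer lying flat, 66 x 66 x 18 mm; a bystander, leave it alone. Origin at its underside.
- marker_blue: White marker with a blue cap, 146 mm long, lying; a bystander, leave it alone. Origin at its underside.
- forceps: Steel forceps, 131 mm long, lying; a bystander, leave it alone. Origin at its underside.
- driver: Screwdriver, 170 mm long, lying, for the colleague; a bystander, leave it alone. Origin at its underside.

How it is judged:
On the way, in this order (a step that is already met when the one before it is completed fails the run):
1. the carriage is pushed home into its detent (travel over 47.5 mm) while the cover still lies on the worktop (value of joint carriage above 0.0475 m and height (world z) of cover below 0.015 m), for 0.2 s.
2. the cover plate is lifted clear of the worktop (height (world z) of cover above 0.03 m and contact force between cover and the fingers above 1 N), for 0.2 s.
At the end, for the whole second after the job is handed in: The carriage is home in its detent (travel over 47.5 mm); the fingers hold the cover plate still and level (within 0.08 rad), its underside 3 to 22 mm above the carriage's top face and not touching carriage or fixture, with the holes within 4 mm of the threaded holes horizontally (either way round) (value of joint carriage above 0.0475 m and ((horizontal distance between hole0 and thread0 below 0.004 m and horizontal distance between hole2 and thread2 below 0.004 m) or (horizontal distance between hole0 and thread2 below 0.004 m and horizontal distance between hole2 and thread0 below 0.004 m)) and z of cover in the frame of deck between 0.003 and 0.022 m and angle between cover's own z axis and vertical below 0.08 rad and contact force between cover and the fingers above 1 N and contact force between cover and fixture below 0.05 N and linear speed of cover below 0.02 m/s); the arm keeps its last pose, push and grip.
It fails at once if a bystander on the worktop is moved by more than 30 mm (distance of any of pen_pot_1, blue_top, vial_amber, vial_white, lab_timer, marker_blue, forceps, driver from where it was at the start of the episode above 0.03 m).
It also fails if it takes over 53 s, if anything falls off the work surface, if the arm or the gripper's body presses on something with over 40 N, if the wrist force passes 120 N, or if a joint passes its speed limit or range.

## Working session

There is one attempt and no reset: what is moved stays moved. The work goes in short steps, Python scripts to look and compute and a shell command to move; the robot and the scene stay as the last step left them, time stands still between calls to the robot, and variables do not carry over. Pictures are saved under pics/ and viewed, and the job is handed in when it is done.

```bash
ls; mkdir -p pics
python3 - <<'E'
from plant import observe, eyes, manip
import cv2
print(observe(), manip.tip_extent)
for n in ("side","top"):
    s=eyes.snapshot(n); cv2.imwrite(f"pics/{n}0.png",s["image"][:,:,::-1]); print(n,s["fx"],s["fy"],s["cx"],s["cy"],s["cam_to_world"])
E
```

```text
pics
{'clock': 0.0, 'joint_pos': array([-1.27998039e+00,  4.23831851e-01,  1.63070392e+00,  4.48062433e-05,
        1.08858733e+00, -1.89792317e-02]), 'dq': array([ 0.00039423,  0.0014761 ,  0.00074844, -0.00055413, -0.00061952,
        0.00070575]), 'joint_torque': array([-1.27929643e-04, -5.57385349e+01, -2.81743866e+01, -4.13475129e-05,
        7.27073129e-03,  8.70732350e-06]), 'eef_pos': array([ 0.1904359 , -0.59472594,  0.24454581]), 'tcp_rot': array([-4.78586893e-04,  8.07726124e-01, -5.89557395e-01, -5.97423761e-04]), 'ft_force': array([ 0.46072793, -0.05742455, -0.00357272]), 'wrist_torque': array([ 0.02944754,  0.04192718, -0.02337712]), 'width': 1.0005212710179008} 0.014
side 440.3425307038592 440.3425307038592 322.8530331129267 241.0486877810856 [[-0.99252523 -0.06633902  0.10243442  0.38054748]
 [-0.12114373  0.63708049 -0.76121787  0.85364206]
 [-0.01476052 -0.76793722 -0.64035502  0.81965523]
 [ 0.          0.          0.          1.        ]]
top 434.37871010378245 434.37871010378245 315.5770183592455 240.72523345531505 [[ 0.01508499 -0.9967054   0.07969186  0.4418722 ]
 [-0.99983601 -0.01583491 -0.00878671 -0.02774636]
 [ 0.01001967 -0.07954625 -0.99678082  1.19124106]
 [ 0.          0.          0.          1.        ]]
```

View pics/top0.png

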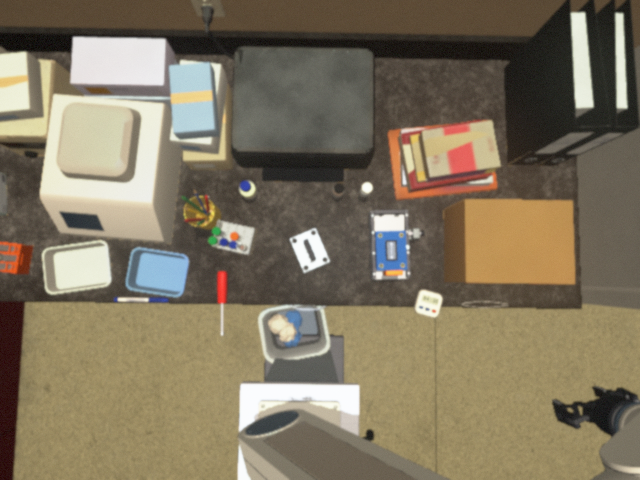

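View pics/side0.png

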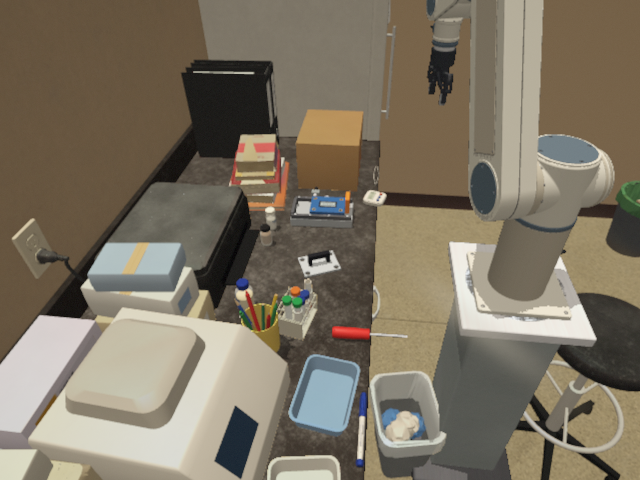

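The top view shows the fixture around (390,245) with the lug at about (395,272), and the cover at (310,250). The gripper is at the lower right, over the floor. I'll zoom in and measure.

Run:
```python
import cv2
im=cv2.imread("pics/top0.png")
cv2.imwrite("pics/z1.png",cv2.resize(im[195:295,280:440],None,fx=5,fy=5,interpolation=cv2.INTER_CUBIC))
im=cv2.imread("pics/side0.png")
cv2.imwrite("pics/z2.png",cv2.resize(im[180:290,250:400],None,fx=5,fy=5,interpolation=cv2.INTER_CUBIC))
```

```text
(no output)
```

View pics/z1.png

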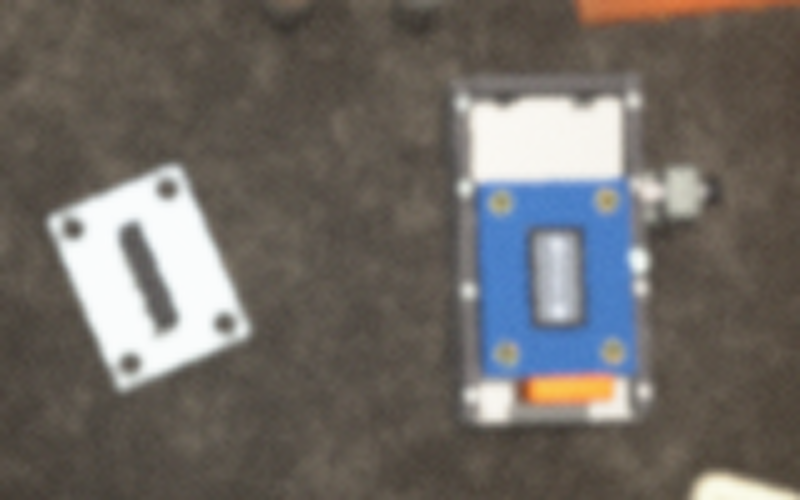

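View pics/z2.png

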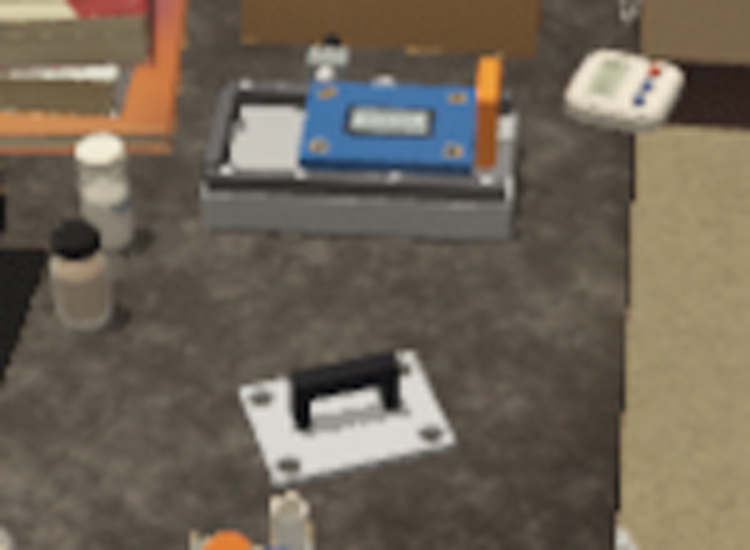

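```bash
cat > h.py <<'E'
import numpy as np, cv2
from plant import observe, eyes
from scipy.spatial.transform import Rotation as R
def ray(s,uv,z):
    uv=np.atleast_2d(uv).astype(float); T=np.array(s["cam_to_world"])
    d=np.c_[(uv[:,0]-s["cx"])/s["fx"],(uv[:,1]-s["cy"])/s["fy"],np.ones(len(uv))]@T[:3,:3].T
    o=T[:3,3]; return o+d*((z-o[2])/d[:,2])[:,None]
def proj(s,p):
    T=np.linalg.inv(s["cam_to_world"]); p=np.atleast_2d(p)@T[:3,:3].T+T[:3,3]
    return np.c_[p[:,0]/p[:,2]*s["fx"]+s["cx"],p[:,1]/p[:,2]*s["fy"]+s["cy"]]
def rect(mask,box):
    m=np.zeros_like(mask);u0,u1,v0,v1=box;m[v0:v1,u0:u1]=mask[v0:v1,u0:u1]
    c=max(cv2.findContours(m,cv2.RETR_EXTERNAL,cv2.CHAIN_APPROX_NONE)[0],key=cv2.contourArea)
    return c[:,0,:]
E
python3 - <<'E'
from h import *
for n in("top","side"):
    s=eyes.snapshot(n); hsv=cv2.cvtColor(s["image"],cv2.COLOR_RGB2HSV)
    white=cv2.inRange(hsv,(0,0,150),(180,60,255)); blue=cv2.inRange(hsv,(100,120,60),(125,255,255)); org=cv2.inRange(hsv,(5,150,120),(20,255,255))
    B={"top":dict(c=(285,335,225,275),b=(370,415,220,275),o=(375,415,265,280)),"side":dict(c=(295,345,245,280),b=(305,350,190,220),o=(335,360,185,220))}[n]
    for k,m,z in(("c",white,.006),("b",blue,.05),("o",org,.085)):
        c=rect(m,B[k]); P=ray(s,c,z)[:,:2]*1000
        r=cv2.minAreaRect(P.astype(np.float32)); print(n,k,np.round(r[0],1),np.round(r[1],1),round(r[2],1))
    if n=="top":
        g=cv2.cvtColor(s["image"],cv2.COLOR_RGB2GRAY).astype(float)
        H=np.array([[73,228],[167,188],[225,323],[130,363]])/5+[280,195]-.4
        T=np.array([[501,202],[607,200],[613,352],[508,353]])/5+[280,195]-.4
        for nm,Q,z in(("holes",H,.006),("thr",T,.05)):
            P=ray(s,Q,z)[:,:2]*1000; print(nm,P.round(1),P.mean(0).round(1),[round(float(np.linalg.norm(P[i]-P[i-1])),1) for i in range(4)])
            d=(P[0]+P[1]-P[2]-P[3]); print("ang",np.arctan2(d[1],d[0]))
    print("bar, tip of clutter etc")
E
```

```text
top c [511.5 -21.6] [104.2  81.2] 24.2
top b [ 511.1 -235.8] [97.6 78.9] 2.5
top o [ 452.3 -235.7] [ 7.6 40.9] 0.9
holes [[537.1  20.3]
 [560.  -30.8]
 [486.5 -63.6]
 [463.9 -12.1]] [511.9 -21.5] [80.1, 56.0, 80.5, 56.2]
ang 0.4182140898661929
thr [[ 551.  -207.3]
 [ 552.9 -263.4]
 [ 472.7 -266.5]
 [ 471.3 -211.2]] [ 512.  -237.1] [79.7, 56.2, 80.3, 55.3]
ang 0.04414059145647385
bar, tip of clutter etc
side c [510.9 -21.2] [101.4  79.9] 23.5
side b [ 511.1 -232.7] [102.3  83.9] 5.7
side o [ 451.2 -207.4] [ 14.9 107.5] 0.9
bar, tip of clutter etc
```

The deck centre is at about (512,-237) mm with yaw 0.044. Its thread spacing measures 80/56, which matches. The cover is at (512,-21.5) with yaw 0.418, and its 80/56 spacing matches in both views. The lug's rear face is therefore at about (446,-240). I'll write a helper that computes moves, then approach.

```bash
cat >> h.py <<'E'
def go(p,yaw):
    o=observe(); q=o["tcp_rot"]; r=R.from_quat([q[1],q[2],q[3],q[0]])
    X=np.array([np.cos(yaw),np.sin(yaw),0]);Z=np.array([0,0,-1.]);t=R.from_matrix(np.c_[X,np.cross(Z,X),Z])
    d=r.inv().apply(np.array(p)/1000-o["eef_pos"])*1000; w=(r.inv()*t).as_rotvec(degrees=True)
    print("shift",d.round(1),"turn",w.round(2),"pos",(o["eef_pos"]*1000).round(1),"F",o["ft_force"].round(2),"w",round(o["width"],3),"t",o["clock"])
E
python3 - <<'E'
from h import *
go([310,-330,245],-1.527)
# box corner height check
s=eyes.snapshot("top")
print(ray(s,[[443,283],[428,303]],0.0).round(3),ray(s,[[443,283]],0.2).round(3))
E
```

```text
shift [-215.9 -194.6    0. ] turn [1.000e-02 6.000e-02 1.524e+01] pos [ 190.5 -594.9  244.8] F [ 0.66  0.61 -0.7 ] w 0.996 t 0.2
[[ 0.427 -0.389  0.   ]
 [ 0.372 -0.347  0.   ]] [[ 0.429 -0.328  0.2  ]]
```

```bash
python3 -m inch '[[0,-55,-49,0,0,0,4],[0,-110,-98,0,0,0,8],[0,-163,-147,0,0,0,12],[0,-216,-195,0,0,0,15.2],[0,-216,-195,0,0,0,15.2]]' 40; python3 -c "
from h import *
go([405,-242,160],-1.527)"
```

```text
clock: 0.88
eef_pos: [0.3109, -0.3276, 0.2453]
tcp_rot: [-0.0, 0.723, -0.691, -0.0]
ft_force: [-0.0, -0.8, -0.3]
width: 0.001
shift [-81.3 -97.9  85.4] turn [-0.    0.02  0.06] pos [ 310.9 -327.6  245.3] F [-0.04 -0.81 -0.34] w 0.001 t 0.875
```

```bash
python3 -m inch '[[0,-30,-36,30,0,0,0],[0,-60,-72,60,0,0,0],[0,-82,-98,85,0,0,0],[0,-82,-98,130,0,0,0],[0,-82,-98,168,0,0,0]]'; python3 -c "
from h import *
go([425,-241,76],-1.527)
for n in('top','side'):
  s=eyes.snapshot(n);u,v=[int(a) for a in proj(s,[.45,-.24,.06])[0]]
  cv2.imwrite('pics/a_'+n+'.png',cv2.resize(s['image'][v-50:v+50,u-60:u+60,::-1],None,fx=5,fy=5))"
```

```text
clock: 1.5
eef_pos: [0.4051, -0.2433, 0.0761]
tcp_rot: [-0.0, 0.723, -0.691, 0.0]
ft_force: [-1.1, -0.6, -0.4]
width: 0.003
shift [ -1.3 -20.    0.1] turn [-0.02 -0.01  0.12] pos [ 405.1 -243.3   76.1] F [-1.09 -0.56 -0.42] w 0.003 t 1.5
```

View pics/a_side.png

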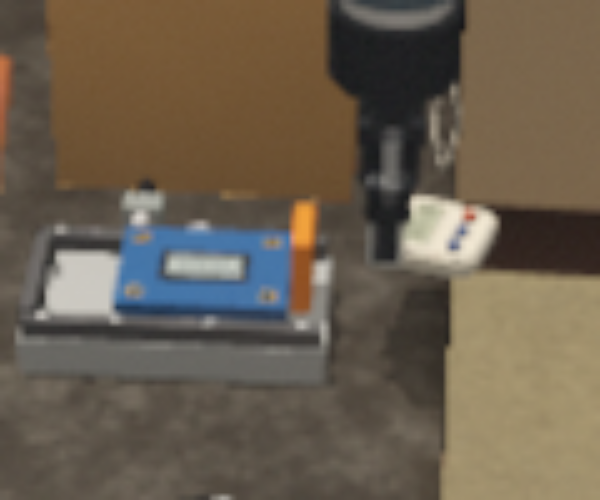

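View pics/a_top.png

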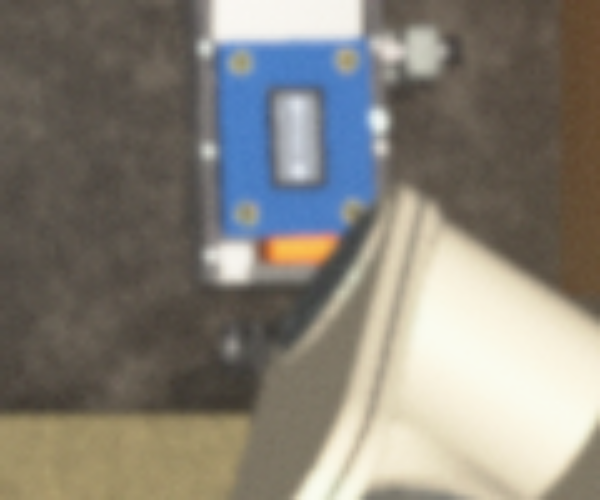

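The fingertips are shut about 30 mm behind the lug and at the right height. Pushing now.

```bash
python3 -m inch '[[0,-1,-10,0,0,0,0],[0,-1,-20,0,0,0,0],[0,-1,-30,0,0,0,0],[0,-1,-36,0,0,0,0],[0,-1,-40,0,0,0,0]]';  python3 -m inch '[[0,0,-4,0,0,0,0],[0,0,-8,0,0,0,0],[0,0,-12,0,0,0,0],[0,0,-16,0,0,0,0],[0,0,-20,0,0,0,0]]';python3 -c "
from h import *
for n in('top','side'):
  s=eyes.snapshot(n);u,v=[int(a) for a in proj(s,[.48,-.24,.06])[0]]
  cv2.imwrite('pics/b_'+n+'.png',cv2.resize(s['image'][v-50:v+50,u-60:u+60,::-1],None,fx=5,fy=5))"
```

```text
clock: 2.22
eef_pos: [0.4451, -0.241, 0.0777]
tcp_rot: [-0.0, 0.723, -0.691, 0.0]
ft_force: [-1.9, -0.2, 0.8]
width: -0.001
clock: 2.85
eef_pos: [0.4645, -0.2401, 0.0772]
tcp_rot: [0.0, 0.723, -0.691, -0.0]
ft_force: [-5.1, -2.0, 3.8]
width: -0.002
```

View pics/b_side.png

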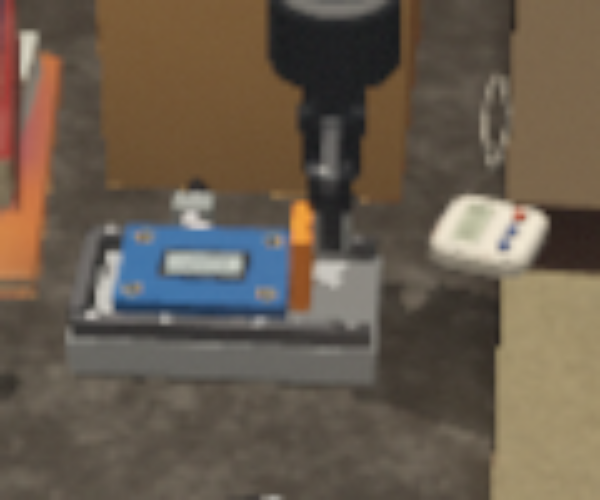

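View pics/b_top.png

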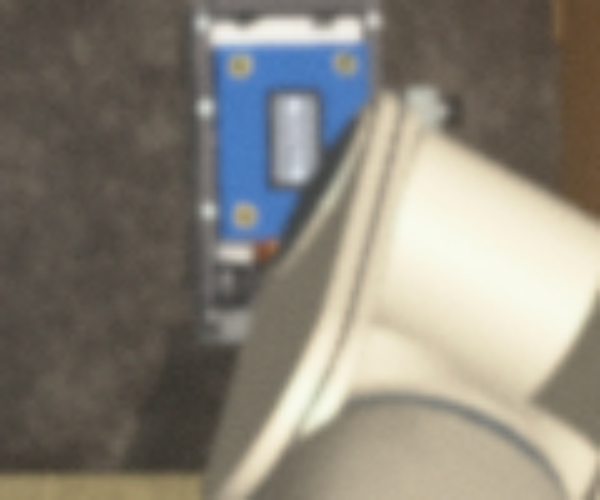

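The carriage has moved about 29 mm, with about 11 mm of gap left. The force is now 5 N, so it has reached the ball detent. I'll keep pushing in small steps.

```bash
python3 -m inch '[[0,0,-2,0,0,0,0],[0,0,-4,0,0,0,0],[0,0,-6,0,0,0,0],[0,0,-7,0,0,0,0],[0,0,-7,0,0,0,0]]'; python3 -m inch '[[0,0,-1,0,0,0,0],[0,0,-2,0,0,0,0],[0,0,-3,0,0,0,0]]';python3 -c "
from h import *
for n in('top','side'):
  s=eyes.snapshot(n);u,v=[int(a) for a in proj(s,[.48,-.24,.06])[0]]
  cv2.imwrite('pics/c_'+n+'.png',cv2.resize(s['image'][v-50:v+50,u-60:u+60,::-1],None,fx=5,fy=5))"
```

```text
clock: 3.58
eef_pos: [0.4722, -0.2399, 0.0774]
tcp_rot: [-0.0, 0.723, -0.691, 0.001]
ft_force: [-0.1, -0.8, -0.7]
width: 0.002
clock: 3.95
eef_pos: [0.4747, -0.2397, 0.0774]
tcp_rot: [-0.0, 0.723, -0.691, 0.0]
ft_force: [0.4, -0.1, -0.2]
width: 0.003
```

View pics/c_side.png

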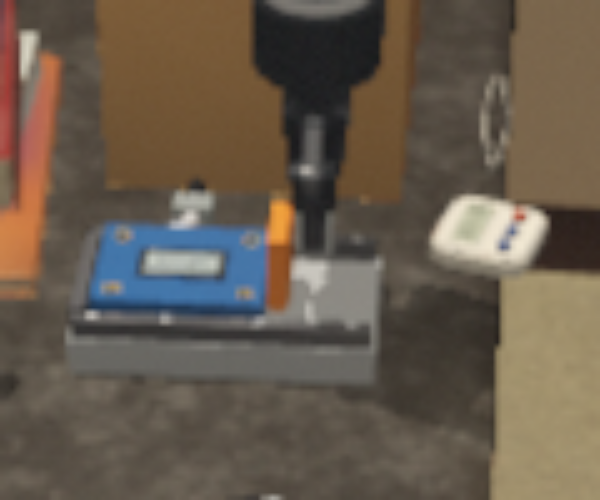

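View pics/c_top.png

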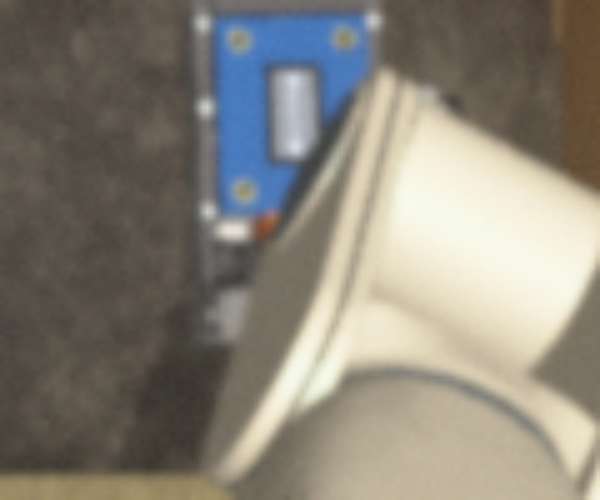

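The carriage jumped ahead. The gap at the end stop is closed and the force is back to 0, so it is home. Next I'll retreat and move above the cover.

```bash
python3 -m inch '[[0,0,8,-10,0,0,0],[0,0,10,-50,0,0,0],[0,0,10,-85,0,0,0]]'; python3 -c "
from h import *
go([512,-21.5,140],-1.152)"
```

```text
clock: 4.42
eef_pos: [0.4637, -0.2401, 0.1637]
tcp_rot: [0.0, 0.723, -0.691, -0.0]
ft_force: [0.3, 0.4, 0.3]
width: 0.002
shift [-216.2  -57.9   23.8] turn [ 2.000e-02  2.000e-02 -2.146e+01] pos [ 463.7 -240.1  163.7] F [0.26 0.35 0.3 ] w 0.002 t 4.425
```

```bash
python3 -m inch '[[0,-54,-14,0,0,0,-5],[40,-108,-29,0,0,0,-10],[70,-162,-44,10,0,0,-16],[70,-216,-58,24,0,0,-21.5],[70,-216,-58,24,0,0,-21.5]]'; python3 -c "
from h import *
go([512,-21.5,28],-1.152)
for n in('top','side'):
  s=eyes.snapshot(n);u,v=[int(a) for a in proj(s,[.51,-.14,.06])[0]]
  cv2.imwrite('pics/d_'+n+'.png',cv2.resize(s['image'][v-60:v+60,u-75:u+75,::-1],None,fx=5,fy=5))
  if n=='top':
    T=np.array([[238,38],[344,38],[243,190]])/5+np.array([0,0]);print(s['image'].shape)
"
```

```text
clock: 5.05
eef_pos: [0.5124, -0.0187, 0.1381]
tcp_rot: [0.0, 0.84, -0.542, -0.001]
ft_force: [0.3, -1.0, 0.6]
width: 0.818
shift [  2.5   1.4 110.1] turn [0.05 0.05 0.37] pos [512.4 -18.7 138.1] F [ 0.32 -1.01  0.58] w 0.818 t 5.05
(480, 640, 3)
```

View pics/d_side.png

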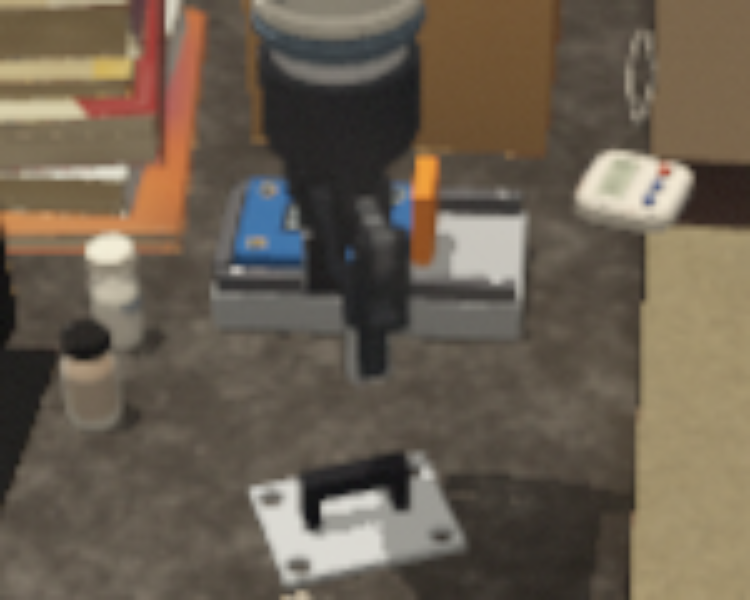

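View pics/d_top.png

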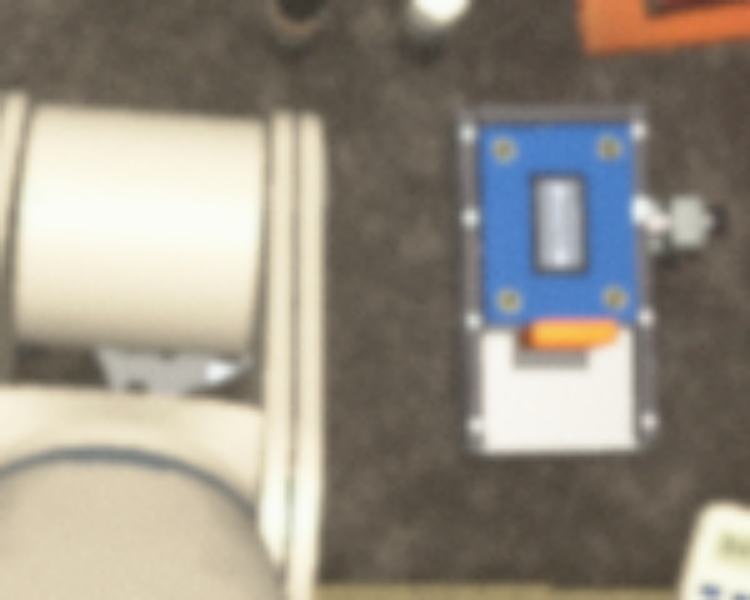

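With the deck in clear view, I'll measure the home threads now. Then I'll descend to the handle.

```bash
python3 - <<'E'
from h import *
im=cv2.imread("pics/d_top.png"); s=eyes.snapshot("top");u,v=[int(a) for a in proj(s,[.51,-.14,.06])[0]]
hsv=cv2.cvtColor(im,cv2.COLOR_BGR2HSV); nb=cv2.bitwise_not(cv2.inRange(hsv,(95,110,60),(125,255,255)))
Q=[]
for c in ((504,149),(609,148),(615,297),(509,299)):
    w=nb[c[1]-16:c[1]+17,c[0]-16:c[0]+17]; n,l,st,ce=cv2.connectedComponentsWithStats(w)
    k=1+st[1:,4].argmax(); Q.append(ce[k]+np.array(c)-16); print(Q[-1],st[k,4])
for q in (np.array(Q),np.array([(504,149),(609,148),(615,297),(509,299)])):
    P=ray(s,(q+.5)/5-.5+[u-75,v-60],.05)[:,:2]*1000
    d=P[0]+P[1]-P[2]-P[3];e=P[0]+P[3]-P[1]-P[2]
    print(P.round(1),P.mean(0).round(1),np.arctan2(d[1],d[0]),np.arctan2(-e[0],e[1]))
E
python3 -m inch '[[70,2,1,50,0,0,0.3],[70,2,1,80,0,0,0.3],[70,2,1,100,0,0,0.3],[70,2,1,110,0,0,0.3],[70,2,1,110,0,0,0.3]]'; python3 -c "
from h import *
go([512,-21.5,28],-1.152)
s=eyes.snapshot('side');u,v=[int(a) for a in proj(s,[.51,-.02,.06])[0]]
cv2.imwrite('pics/e.png',cv2.resize(s['image'][v-40:v+40,u-50:u+50,::-1],None,fx=7,fy=7))"
```

```text
[503.63676471 149.25294118] 680
[609.62320917 147.58452722] 698
[615.11111111 298.85185185] 756
[508.55006859 301.21124829] 729
[[ 595.  -205.9]
 [ 596.8 -262.2]
 [ 516.5 -265. ]
 [ 514.4 -208.7]] [ 555.7 -235.5] 0.03556101529921215 0.03503271141548808
[[ 595.2 -206.1]
 [ 596.6 -261.8]
 [ 517.5 -265. ]
 [ 515.5 -209. ]] [ 556.2 -235.5] 0.03804139329870972 0.030287588358710336
clock: 5.82
eef_pos: [0.5126, -0.0249, 0.0283]
tcp_rot: [0.0, 0.837, -0.547, -0.0]
ft_force: [-0.4, -0.9, -0.3]
width: 0.823
shift [-3.3 -0.8  0.3] turn [ 0.03  0.01 -0.34] pos [512.6 -24.9  28.3] F [-0.39 -0.9  -0.34] w 0.823 t 5.825
```

View pics/e.png

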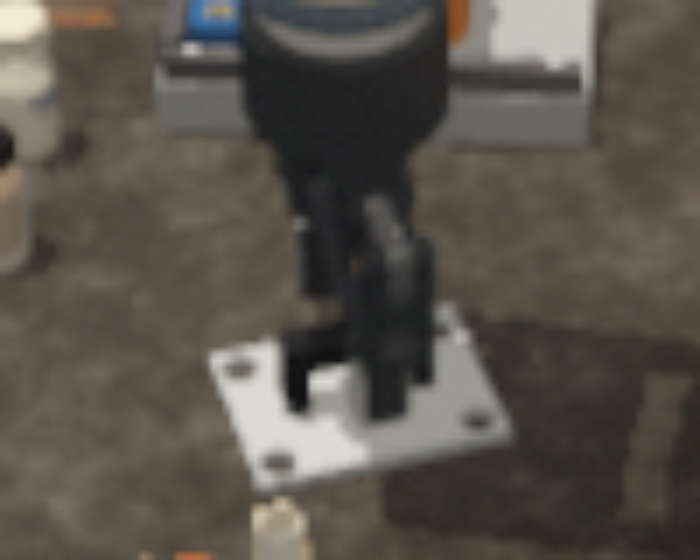

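The fingers straddle the bar between its legs and sit about 3 mm off centre across it. I'll correct that and close.

```bash
python3 -m inch '[[70,-3.3,-0.5,0,0,0,0],[40,-3.3,-0.5,0,0,0,0],[10,-3.3,-0.5,0,0,0,0],[5,-3.3,-0.5,0,0,0,0],[5,-3.3,-0.5,0,0,0,0]]' 70;  python3 -m inch '[[5,0,0,0,0,0,0],[5,0,0,0,0,0,0],[5,0,0,-3,0,0,0],[5,0,0,-10,0,0,0],[5,0,0,-20,0,0,0]]'; python3 -m inch '[[5,0,0,-20,0,0,0],[5,0,0,-40,0,0,0],[5,0,0,-70,0,0,0],[5,0,0,-92,0,0,0],[5,0,0,-92,0,0,0]]';python3 -c "
from h import *
go([555.9,-235.5,120],.035-np.pi/2)
for n in('top','side'):
  s=eyes.snapshot(n);u,v=[int(a) for a in proj(s,[.51,-.04,.1])[0]]
  cv2.imwrite('pics/f_'+n+'.png',cv2.resize(s['image'][v-50:v+50,u-60:u+60,::-1],None,fx=6,fy=6))"
```

```text
clock: 6.5
eef_pos: [0.5121, -0.0206, 0.0287]
tcp_rot: [-0.0, 0.838, -0.546, 0.0]
ft_force: [-1.1, 0.9, 5.4]
width: 0.147
clock: 7.12
eef_pos: [0.5116, -0.0208, 0.0486]
tcp_rot: [0.0, 0.837, -0.546, -0.0]
ft_force: [0.0, 0.2, -2.7]
width: 0.154
clock: 7.75
eef_pos: [0.5131, -0.0208, 0.1422]
tcp_rot: [-0.001, 0.837, -0.546, 0.002]
ft_force: [-0.1, 0.1, -3.3]
width: 0.151
shift [213.7  47.4  22.5] turn [-0.23 -0.07 21.75] pos [513.1 -20.8 142.2] F [-0.1   0.13 -3.33] w 0.151 t 7.75
```

View pics/f_side.png

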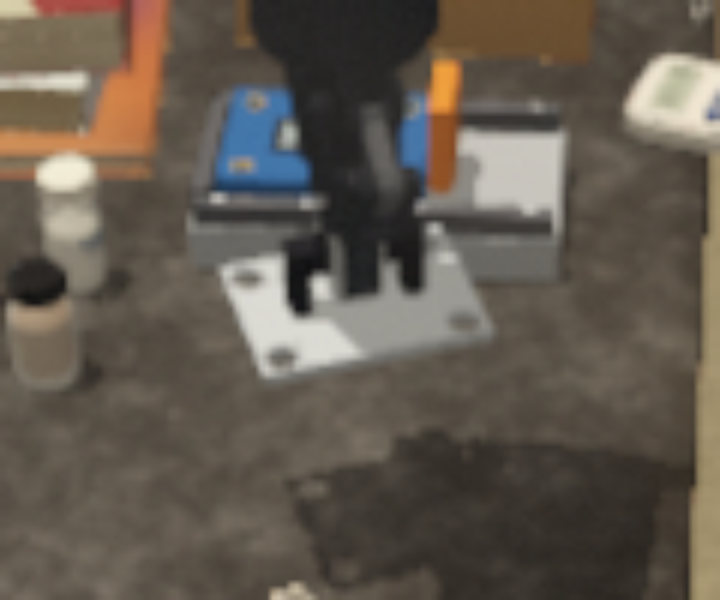

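The cover is lifted, gripped at mid-bar and level. I'll carry it above the deck at this height, clear of the lug top.

```bash
python3 -m inch '[[5,40,9,0,0,0,4],[5,80,18,0,0,0,8],[5,120,27,0,0,0,12],[5,160,36,0,0,0,16],[5,190,43,0,0,0,19]]'; python3 -m inch '[[5,15,3,0,0,0,1.5],[5,24,4.5,0,0,0,2.7],[5,24,4.5,0,0,0,2.7],[5,24,4.5,0,0,0,2.7]]'; python3 -c "
from h import *
go([555.9,-235.5,120],.035-np.pi/2)
for n in('top','side'):
  s=eyes.snapshot(n);u,v=[int(a) for a in proj(s,[.55,-.24,.08])[0]]; print(u,v)
  cv2.imwrite('pics/g_'+n+'.png',cv2.resize(s['image'][v-40:v+40,u-50:u+50,::-1],None,fx=7,fy=7))"
```

```text
clock: 8.48
eef_pos: [0.5485, -0.2134, 0.1387]
tcp_rot: [0.0, 0.735, -0.678, -0.001]
ft_force: [0.1, 0.7, -2.6]
width: 0.146
clock: 8.98
eef_pos: [0.5464, -0.2353, 0.1402]
tcp_rot: [0.0, 0.72, -0.694, -0.0]
ft_force: [0.3, 0.3, -3.2]
width: 0.147
shift [ 0.5 -9.5 20.2] turn [0.03 0.03 0.11] pos [ 546.4 -235.3  140.2] F [ 0.3   0.31 -3.21] w 0.147 t 8.975
394 234
314 194
```

View pics/g_side.png

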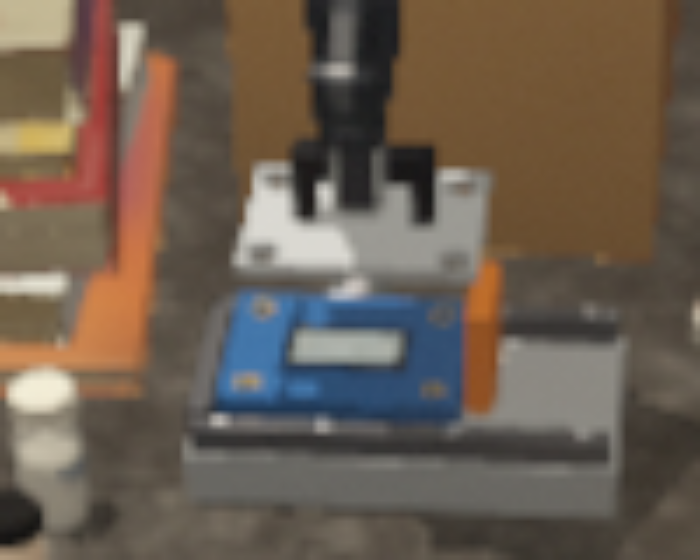

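View pics/g_top.png

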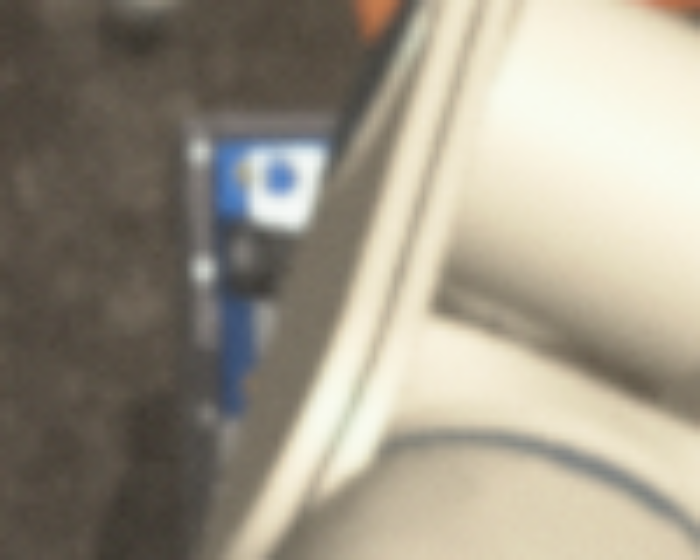

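```bash
cat >> h.py <<'E'
def fit(P):
    d=P[0]+P[3]-P[1]-P[2]; return P.mean(0).round(1), round(float(np.arctan2(d[1],d[0])),3),[round(float(np.linalg.norm(P[i]-P[i-1])),1) for i in range(4)]
E
python3 - <<'E'
from h import *
s=eyes.snapshot("side");o=np.array([314-50,194-40])
f=lambda q,z:ray(s,(np.array(q)+.5)/7-.5+o,z)[:,:2]*1000
print("thr",fit(f([(264,307),(443,313),(433,390),(247,382)],.05)))
print("hole",fit(f([(277,180),(458,187),(455,262),(262,252)],observe()["eef_pos"][2]-.0287+.006)), observe()["eef_pos"])
E
```

```text
thr (array([ 555. , -236.9]), 0.034, [57.1, 79.5, 58.2, 80.1])
hole (array([ 545.8, -234.1]), 0.016, [56.0, 77.8, 57.7, 80.4]) [ 0.54666836 -0.23554135  0.14041549]
```

Both views agree that the cover must move about +9.3 mm in x. For y they give 0 and -2.8 mm, so I'll take -1. I'll correct, come down partway and look again.

```bash
python3 -m inch '[[5,1,-5,0,0,0,0],[5,1,-9.5,0,0,0,0.3],[5,1,-9.5,0,0,0,0.3],[5,1,-9.5,10,0,0,0.3],[5,1,-9.5,20,0,0,0.3]]'; python3 -m inch '[[5,0,0,5,0,0,0],[5,0,0,10,0,0,0],[5,0,0,15,0,0,0],[5,0,0,15,0,0,0],[5,0,0,15,0,0,0]]'; python3 -c "
from h import *
go([555.9,-236.5,89],.035-np.pi/2)
for n in('top','side'):
  s=eyes.snapshot(n);u,v=[int(a) for a in proj(s,[.55,-.24,.08])[0]]; print(u,v)
  cv2.imwrite('pics/i_'+n+'.png',cv2.resize(s['image'][v-40:v+40,u-50:u+50,::-1],None,fx=7,fy=7,interpolation=cv2.INTER_CUBIC))"
```

```text
clock: 9.75
eef_pos: [0.5558, -0.2368, 0.1194]
tcp_rot: [0.0, 0.718, -0.696, -0.0]
ft_force: [-0.6, 0.5, -2.9]
width: 0.145
clock: 10.38
eef_pos: [0.5562, -0.237, 0.1055]
tcp_rot: [-0.0, 0.718, -0.696, 0.0]
ft_force: [0.4, 0.1, -1.3]
width: 0.152
shift [-0.5  0.3 16.5] turn [-0.01 -0.01 -0.26] pos [ 556.2 -237.   105.5] F [ 0.43  0.11 -1.28] w 0.152 t 10.375
394 234
314 194
```

View pics/i_side.png

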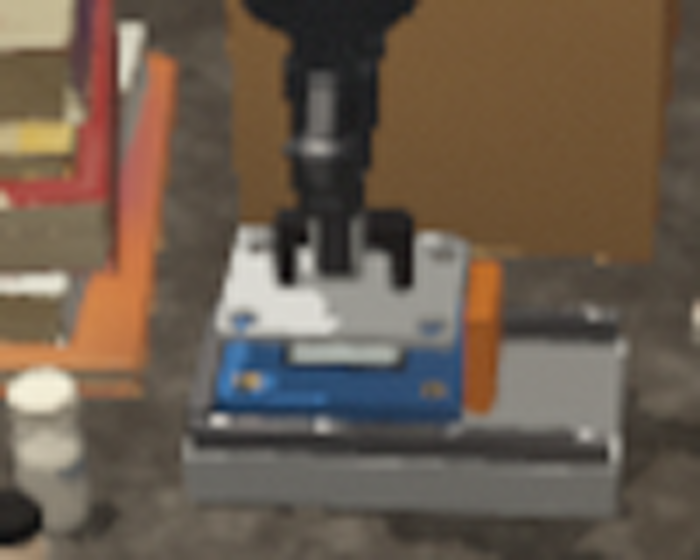

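View pics/i_top.png

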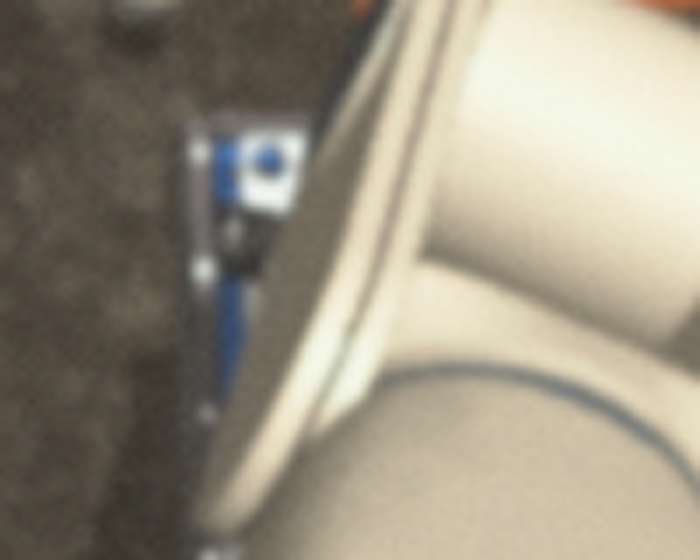

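Run:
```python
from h import *
zt=observe()["eef_pos"][2]-.0287+.006
s=eyes.snapshot("side");o=np.array([314-50,194-40])
f=lambda q,z:ray(s,(np.array(q)+.5)/7-.5+o,z)[:,:2]*1000
print("hole",fit(f([(259,246),(441,253),(432,327),(243,320)],zt)),zt)
print(f([(432,327),(243,320)],zt),f([(433,390),(247,382)],.05))
s=eyes.snapshot("top");o=np.array([394-50,234-40])
print("top hole",f([(269,159)],zt),"thread was 595,-206")
```

```text
hole (array([ 555.2, -235.5]), 0.032, [56.9, 79.6, 56.5, 80.0]) 0.0829176840254256
[[ 513.94914487 -208.55595991]
 [ 593.88656408 -205.74522203]] [[ 513.96233296 -209.15848027]
 [ 594.03100117 -206.94467405]]
top hole [[ 596.33064199 -207.608387  ]] thread was 595,-206
```

The side view puts the holes about 1 mm off in +y, and the top view about 1.6 mm off in -y. The average is on target, so I'll descend to 10 mm.

```bash
python3 -m inch '[[5,0,0,5,0,0,0],[5,0,0,10,0,0,0],[5,0,0,14,0,0,0],[5,0,0,16,0,0,0],[5,0,0,16,0,0,0]]'; python3 -m inch '[[5,0,0,0,0,0,0],[5,0,0,0,0,0,0],[5,0,0,0,0,0,0],[5,0,0,0,0,0,0]]'; python3 -c "
from h import *
go([555.9,-236.5,89],.035-np.pi/2)
for n in('top','side'):
  s=eyes.snapshot(n);u,v=[int(a) for a in proj(s,[.55,-.24,.07])[0]]; print(u,v)
  cv2.imwrite('pics/j_'+n+'.png',cv2.resize(s['image'][v-40:v+40,u-50:u+50,::-1],None,fx=8,fy=7.5,interpolation=cv2.INTER_CUBIC))"
```

```text
clock: 11.2
eef_pos: [0.556, -0.2369, 0.0891]
tcp_rot: [0.0, 0.718, -0.696, -0.0]
ft_force: [-0.3, 0.1, -2.3]
width: 0.149
clock: 11.7
eef_pos: [0.5562, -0.2369, 0.0894]
tcp_rot: [-0.0, 0.718, -0.696, 0.0]
ft_force: [0.2, -0.5, -1.4]
width: 0.149
shift [-0.5  0.2  0.4] turn [-0.01 -0.   -0.25] pos [ 556.2 -236.9   89.4] F [ 0.19 -0.51 -1.38] w 0.149 t 11.7
393 234
314 197
```

View pics/j_side.png

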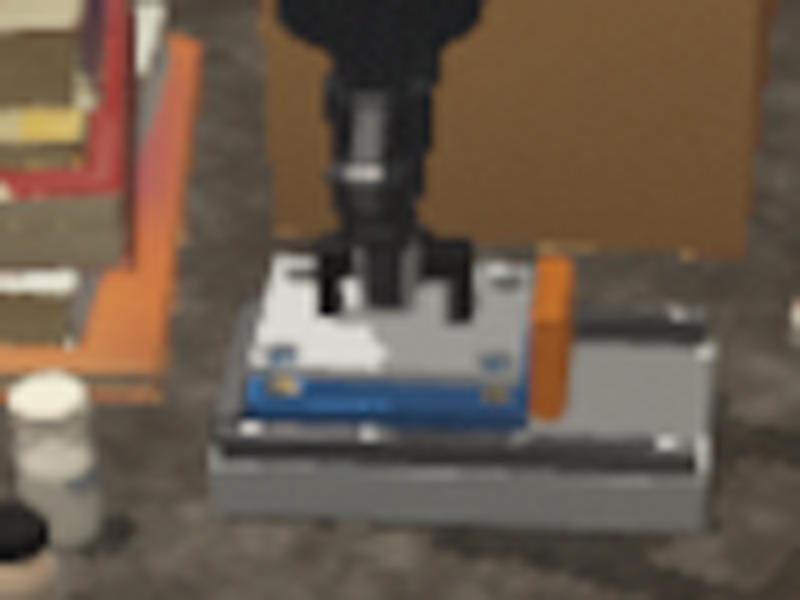

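View pics/j_top.png

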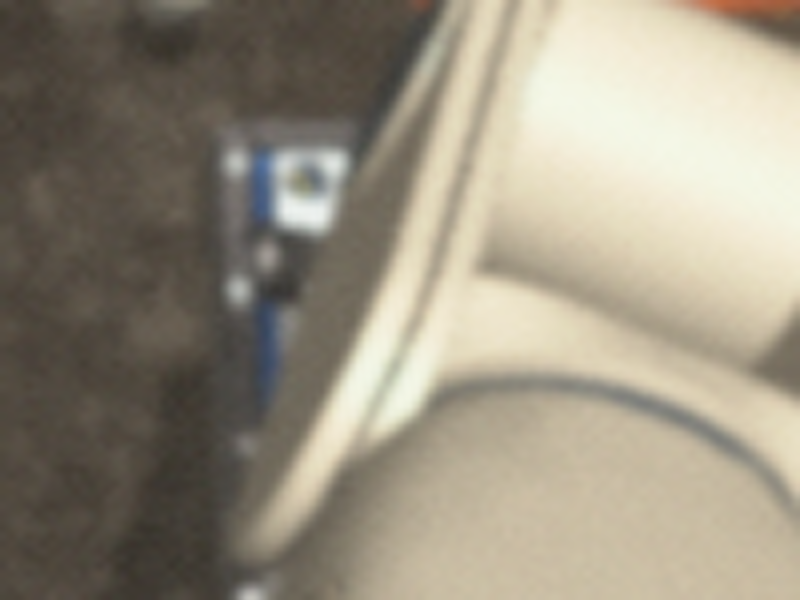

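Run:
```python
from h import *
zt=observe()["eef_pos"][2]-.0287+.006
sc=np.array([8,7.5])
f=lambda q,z:ray(s,(np.array(q)+.5)/sc-.5+o,z)[:,:2]*1000
s=eyes.snapshot("side");o=np.array([314-50,197-40])
print(f([(494,360),(282,352)],zt)-f([(498,393),(287,386)],.05),zt)
s=eyes.snapshot("top");o=np.array([393-50,234-40])
print("top hole",f([(309,178)],zt),"thread was 595,-206")
im=s["image"][204:230,368:392,::-1]; cv2.imwrite("pics/k.png",cv2.resize(im,None,fx=20,fy=20,interpolation=cv2.INTER_CUBIC))
o=observe();print(o["eef_pos"],o["ft_force"],o["dq"].round(4))
```

```text
[[1.19668616 1.0299018 ]
 [1.01943362 0.26093794]] 0.06666202023150847
top hole [[ 595.89060903 -208.12839176]] thread was 595,-206
[ 0.55613452 -0.23692699  0.08933736] [-0.2308363  -0.5580608  -2.18454428] [-0.0015 -0.0004 -0.0004 -0.0024 -0.0008  0.0002]
```

View pics/k.png

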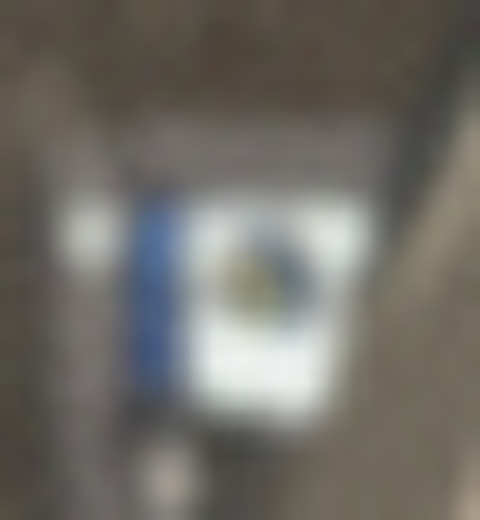

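The holes sit about 1 mm far in +x. In y the views give +0.6 and -2.1 mm. I'll apply a small trim towards the mean.

```bash
python3 -m inch '[[5,-0.4,0.4,0,0,0,0],[5,-0.8,0.8,0,0,0,0],[5,-0.8,0.8,0,0,0,0],[5,-0.8,0.8,0,0,0,0],[5,-0.8,0.8,0,0,0,0]]'
python3 - <<'E'
from h import *
for n in('top','side'):
  s=eyes.snapshot(n);u,v=[int(a) for a in proj(s,[.55,-.24,.07])[0]]
  cv2.imwrite('pics/l_'+n+'.png',cv2.resize(s['image'][v-40:v+40,u-50:u+50,::-1],None,fx=8,fy=7.5,interpolation=cv2.INTER_CUBIC))
s=eyes.snapshot("top");cv2.imwrite('pics/l_full.png',s['image'][:,:,::-1])
o=observe();print(o["clock"],o["eef_pos"],o["ft_force"],o["width"])
E
```

```text
clock: 12.52
eef_pos: [0.5553, -0.2362, 0.0893]
tcp_rot: [-0.0, 0.718, -0.696, 0.0]
ft_force: [0.3, 0.7, -2.7]
width: 0.153
12.675 [ 0.55533165 -0.23618637  0.08933463] [-0.10559966  0.23860142 -1.81549509] 0.14970450777836292
```

View pics/l_side.png

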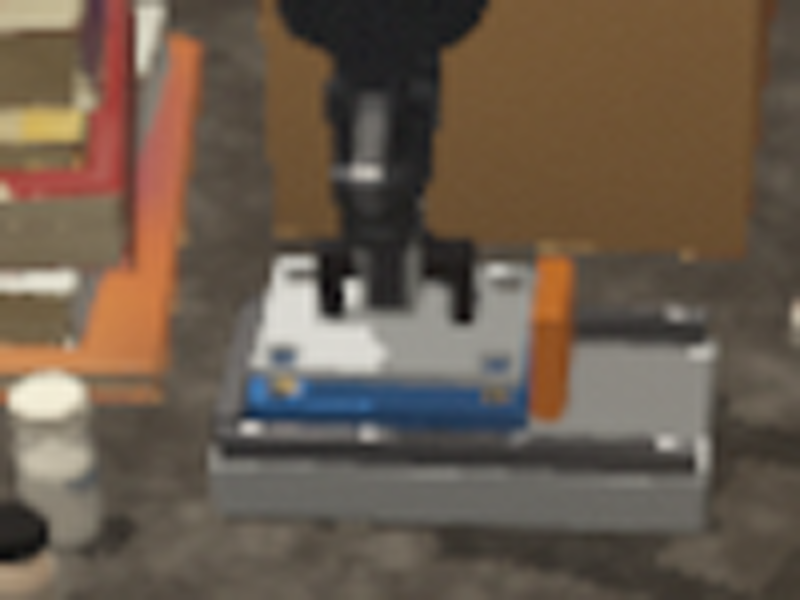

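View pics/l_top.png

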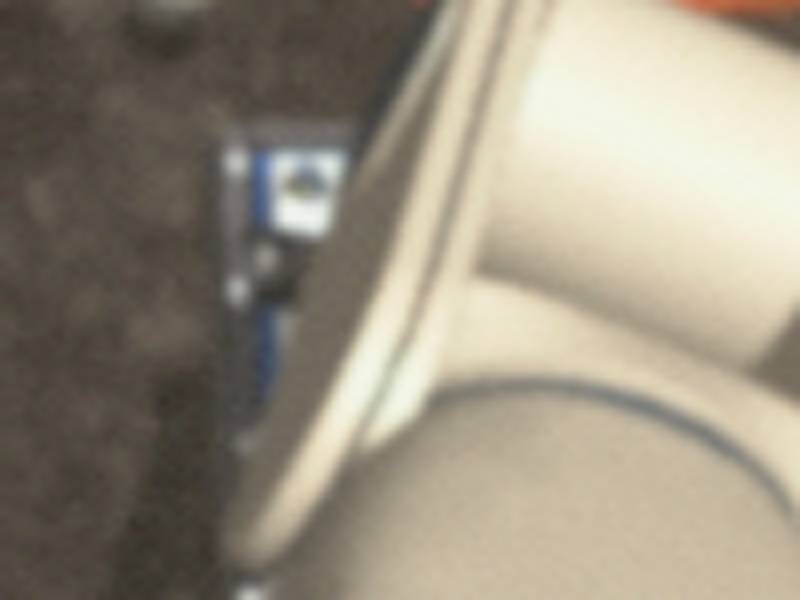

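In the side view, the threads show squarely below the near holes and the plate is level with a visible gap. In the top view, the thread lies inside the visible hole. The wrist carries only the plate's weight, so nothing is touching. Handing in.

```bash
python3 -c "
from plant import ticket,observe
print(ticket.close_job()); o=observe(); print(o['clock'],o['eef_pos'],o['ft_force'],o['width'])"
```

```text
the job is handed in; nothing more can be done
None
the job is handed in; nothing more can be done
```

I pushed the carriage home and handed the job in, at about 12.7 s of the 53 s, with the gripper still holding the cover plate level above the carriage. No verdict was reported.

- **Carriage:** I pushed the lug with shut fingers until the detent took over. The carriage then sprang clear of the fingers, the push force dropped to about 0, and the gap at the end stop closed.
- **Plate:** I gripped the handle mid-bar at 70 N and carried the plate over the lug. From the arm's position, its underside is about 10.6 mm above the carriage. The wrist reading was about 2 N downward with almost no sideways force, so nothing seems to touch. The wrist force is noisy, about ±1 N, so the light-contact check rests mostly on the pictures.
- **Hole alignment:** The last measured offsets were about +1.0 mm in x in both views. In y the two cameras disagreed: side +0.6 mm, top -2.1 mm. I trimmed by 0.8 mm in each axis towards their mean. After that I checked only by eye:
  - The thread showed inside the only hole the arm left visible in the top view.
  - In the side view the two near threads sat under their holes; the two far ones were not checked.
- **Bystanders:** The arm's path stayed clear of the other objects and I saw none move, but I made no separate measurement of their positions.

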